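# Turn the jar labeller's speed dial three clicks up and start it

## Robot

A 6-joint arm with a two-finger parallel gripper is mounted at the origin on the work surface. World frame = base frame: x ahead of the robot, y to its left, z up, the work surface at z = 0. Lengths are in mm, angles in rad, forces in N, time in s.
With the tool pointing down it reaches from about 375 to 750 mm from the base axis. Payload 9 kg.
Tool frame: the origin (TCP) lies on the mounting face of the last link; the fingertips stand ahead of it and the grasp point (between the pads) lies 155 mm ahead of it (env.tip_reach is the y of the fingertips in the tool frame, in mm); y points along the fingers, z is the direction in which the jaws open and shut, and the axes are right-handed (so a half turn about y gives the same grasp; the last joint's range is limited). The gripper opens to 85 mm and grips with 20 to 120 N. Pads are 22 mm wide; open, the fingers measure 114 mm over their backs; the gripper's body (76 mm by 85 mm) begins 54 mm behind the grasp point. The pads swing forward as they close: fully open they stand 13 mm farther back than shut.
Start: joints at [-1.55, 0.104, 0.097, 1.564, 0, 1.353], TCP at [141.93, -582.986, 404.731] pointing down, gripper open.
Joint ranges: [-2.99, 2.99], [-0.84, 1.86], [-1.1, 1.16], [-1.84, 2.11], [-1.51, 1.56], [-3.14, 3.14]. Speed limits (rad/s): [2.22, 2.22, 2.57, 3.14, 3.14, 3.14].

## Interface

Orientations are given as a rotation vector (axis times angle).
In Python, from plant import env gives the robot as it stands. Calls block until the motion is done:
- env.goto(position, orientation): joint-space move of the TCP to a pose.
- env.move_straight(position, rot=None, speed=150): straight line of the TCP; rot=None keeps the orientation; speed is the mean speed in mm/s.
- env.movej(angles): joint-space move.
- env.command_gripper(opening, squeeze=None): finger opening in mm; squeeze is the grip in N (None keeps the last); returns when the fingers have stopped.
- env.dwell(seconds).
- env.solve_ik(position, orientation): joint angles nearest the present ones, or None.
- env.sense(): the state.
- env.camera(name): name is "scene" or "top" or "wrist"; returns a dict with "frame" (480x640x3 uint8, red, green, blue), "fx", "fy", "cx", "cy" (pixels), "origin" and "rotation" of the camera in the world. Camera axes: x right, y down, z forward; pixel columns grow to the right and rows downward; lengths in mm; the calibration is good to about 2 mm. A picture is of the moment at which its call begins. There is no depth.
A pose or a line that the arm cannot do raises env.IKError and nothing moves.
- env.close_job(): hands the job in, once; it reports no verdict.
The state is a dict: "time": time; "joint_positions": joint angles; "qvel": joint speeds; "effort": joint torques, N m; "position": TCP position; "tcp_rot": TCP orientation; "wrist_force": force on the tool from outside, world axes, zero at the start; "torque": the same for the moment, N m; "opening": finger opening in mm.
Only numpy, scipy, OpenCV 4.12 (cv2) and the standard library are available. Lean on these libraries where they do the work, as an engineer would, in place of code of your own. Each camera call takes 0.05 s, during which the arm holds its last target.

## Task

The next honey jars need a faster labelling speed: push the labelling machine's speed dial round clockwise with a fingertip, exactly three clicks on from where it points now. Only once it rests there, press the round start button fully in and let it come back out. Leave the jars and everything else on the table where they stand, and do not pick anything up.

Things in the scene. Friction and masses are not known exactly. Their poses are not given: they have to be found in the camera images.
- dial_base: Fixed square black plate, 116 mm wide, 12 mm thick, under the speed dial, at the left or right end of the machine's white deck (deck top 40 mm above the table). Origin: centre of its underside, on the dial's axis; z up. Seven white ticks on it, 30 degrees apart, 53 mm from the axis: the first towards the plate's +y, then clockwise seen from above through +x to -y.
- dial (a joint): Angle of the dial, rad, 0 to 3.14, growing clockwise seen from above; 0: it points at the first tick (+y of the plate). One click is 0.5236 rad; stops at the first and last tick. It rests only at whole clicks; between them it resists by up to 0.07 N m, then springs to the nearer tick, up to half a click ahead of the finger. It starts at the first, second or third tick.
- pointer_tip (a point): Top of the outer end of the dial's pointer, 46 mm from the axis; turns with the dial. The dial is a metal disc, 94 mm across, its top 20 mm above the plate's underside; the pointer is an upright black wing on it, 12 mm thick, from 10 mm behind the axis to 46 mm out, its top 44 mm above the plate's underside, with a white line along it.
- start_top (a point): Centre of the top of the round black start button, 32 mm across, in a round grey housing 48 mm across, at the other end of the deck from the dial. Its top stands 62 mm above the table, 10 mm above its housing. It is pressed straight down.
- start (a joint): How far the start button is pressed, m: 0 out, 0.006 fully in; a spring (1.5 N at first, 5 N fully in) brings it back.
- labeller: Fixed labelling machine. White deck, top 40 mm above the table, from x = -110 to 150, y = -190 to 190 mm about the origin (on the table); x to its rear, z up. Dial and button lie at x = -30, y = +120 or -120 mm. In the middle a round jar plate (88 mm across, 8 mm high, at the origin); behind it a flat label reel reaching 84 mm above the table and two rollers reaching 93 mm.
- jar_plate: Honey jar, 66 mm across and 78 mm high, standing loose on the machine's jar plate between the dial and the button, its top 126 mm above the table. Origin: centre of its underside. Stays where it is.
- jar_left: Honey jar, 66 mm across, 78 mm high, on the table just beyond the machine's left (+y) end. Origin: centre of its underside. Only stands by.
- jar_left2: Another such jar at the left end, farther back. Only stands by.
- jar_right: Another such jar beyond the machine's right (-y) end, at the back. Only stands by.
- flask: Dark drinking bottle, 72 mm across, 200 mm high, behind the machine on the left. Origin: centre of its underside. Only stands by.
- frame: Wooden picture frame on a foot, 50 x 100 mm, 138 mm high, behind the machine on the right. Origin: centre of its underside. Only stands by.
- tape: Roll of tape lying flat, 80 mm across, 24 mm high, in front of the machine. Origin: centre of its underside. Only stands by.
- pens: Open clear tray of marker pens, 90 x 160 mm, 30 mm high, at the machine's right end. Origin: centre of its underside. Only stands by.
Things that resemble listed ones, but are neither listed nor needed, are in the scene too. Several things look just like the tape: the one meant starts nearest to the robot's base.

How it is judged (in metres and radians):
On the way, in this order (a step that is already met when the one before it is completed fails the run):
1. the dial rests three clicks clockwise of where it was at the start (distance of pointer_tip from where it was at the start of the episode between 0.06036 and 0.06943 m and velocity of joint dial between -0.3 and 0.3 rad/s), for 0.2 s.
2. the start button is pressed in (value of joint start above 0.0045 m and distance of pointer_tip from where it was at the start of the episode between 0.06036 and 0.06943 m), for 0.05 s.
At the end, for the whole second after the job is handed in: The dial rests three clicks (90 degrees, within 8 degrees) on from where it pointed at the start, the start button has been pressed in by at least 4.5 mm while the dial was there and is out again (within 1 mm), and the jars and other loose things stand upright within 20 mm of where they were (distance of pointer_tip from where it was at the start of the episode between 0.06036 and 0.06943 m and value of joint start below 0.001 m and velocity of joint dial between -0.1 and 0.1 rad/s and distance of each of jar_plate, jar_left, jar_left2, jar_right, flask, frame, tape, pens from where it was at the start of the episode below 0.02 m and angle between each of jar_plate, jar_left, jar_left2, jar_right, flask, frame, tape, pens's own z axis and vertical below 0.15 rad); the robot touches nothing.
It fails at once if the start button is pressed while the dial is not three clicks on (value of joint start above 0.003 m and not (distance of pointer_tip from where it was at the start of the episode between 0.06036 and 0.06943 m)).
It fails at once if a jar or another loose thing is moved by more than 20 mm, or lifted (distance of any of jar_plate, jar_left, jar_left2, jar_right, flask, frame, tape, pens from where it was at the start of the episode above 0.02 m).
It fails at once if a loose thing is tipped (angle between any of jar_plate, jar_left, jar_left2, jar_right, flask, frame, tape, pens's own z axis and vertical above 0.3 rad).
It also fails if it takes over 53 s, if anything falls off the work surface, if the arm or the gripper's body presses on something with over 40 N, if the wrist force passes 120 N, or if a joint passes its speed limit or range.

## Working session

There is one attempt and no reset: what is moved stays moved. The work goes in short steps, each a Python script; the robot and the scene stay as the last script left them, time stands still between calls to the robot, and variables do not carry over. Pictures are saved under pics/ and viewed, and the job is handed in when it is done.

```bash
mkdir -p pics; ls; cat > h.py <<'E'
import numpy as np, cv2, json
from plant import env
def snap(n,tag):
    c=env.camera(n); cv2.imwrite(f'pics/{tag}.png',c['frame'][:,:,::-1])
    np.savez(f'pics/{tag}.npz',**{k:np.array(v) for k,v in c.items()}); return c
def load(tag): return dict(np.load(f'pics/{tag}.npz'))
def pix2w(c,u,v,z):
    d=c['rotation']@np.array([(u-c['cx'])/c['fx'],(v-c['cy'])/c['fy'],1.]); o=np.array(c['origin'])
    return o+d*(z-o[2])/d[2]
def w2pix(c,p):
    q=np.array(c['rotation']).T@(np.array(p,float)-c['origin']); return np.array([c['fx']*q[0]/q[2]+c['cx'],c['fy']*q[1]/q[2]+c['cy']])
def crop(tag,u0,v0,w,h,s,out):
    f=cv2.imread(f'pics/{tag}.png')[v0:v0+h,u0:u0+w]; cv2.imwrite(f'pics/{out}.png',cv2.resize(f,None,fx=s,fy=s,interpolation=cv2.INTER_CUBIC))
E
python3 - <<'E'
from h import *
for n in('scene','top'):
    c=snap(n,n+'0'); print(n,c['origin'],c['fx'],np.round(c['rotation'],3).tolist())
s=env.sense(); print(s['time'],s['position'],s['tcp_rot'],s['opening'],env.tip_reach)
E
```

```text
pics
scene [ 983.20850849 -306.25516986  921.97491759] 510.54426565297723 [-2.412, -1.028, 0.303]
top [ 505.8147791    68.5453398  1151.61095029] 502.43667690730945 [-2.209, 2.189, -0.079]
0.1 [ 141.90841887 -582.87768859  404.01152053] [-0.25117644  2.09586249 -2.09340245] 85.44613340318884 173.4
```

View pics/top0.png

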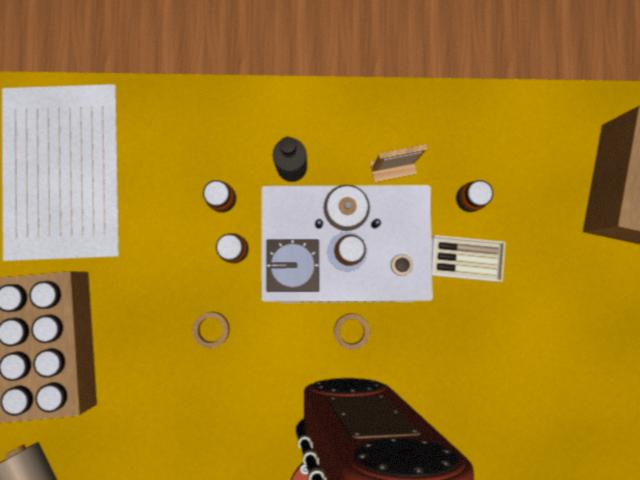

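View pics/scene0.png

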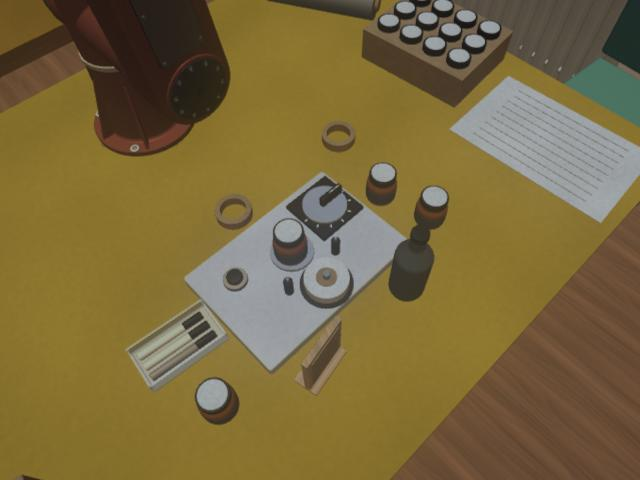

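```bash
sed -i "s/^    return o+d/    return o+d/; s/c=env.camera(n);/c=env.camera(n); c['rotation']=cv2.Rodrigues(np.array(c['rotation'],float))[0] if np.size(c['rotation'])==3 else c['rotation'];/" h.py
python3 - <<'E'
from h import *
for n in('scene','top'):
    c=snap(n,n+'0'); print(np.round(c['rotation'],3).tolist())
crop('top0',255,175,190,135,4,'tc'); crop('top0',262,232,64,64,9,'td')
crop('scene0',280,170,95,75,8,'sd')
c=load('top0')
for u,v,z in[(262,186,40),(431,185,40),(261,301,40),(433,300,40),(402,265,62),(352,331,24),(211,330,24)]: print(u,v,pix2w(c,u,v,z).round(1))
E
```

```text
[[0.691, 0.613, -0.384], [0.723, -0.592, 0.356], [-0.009, -0.524, -0.852]]
[[0.008, -0.998, 0.057], [-1.0, -0.009, -0.014], [0.015, -0.057, -0.998]]
262 186 [706.  181.3  40. ]
431 185 [ 712.5 -196.6   40. ]
261 301 [450.9 179.7  40. ]
433 300 [ 456.1 -199.9   40. ]
402 265 [ 532.3 -127.3   62. ]
352 331 [385.1 -22.3  24. ]
211 330 [385.2 291.1  24. ]
```

View pics/tc.png

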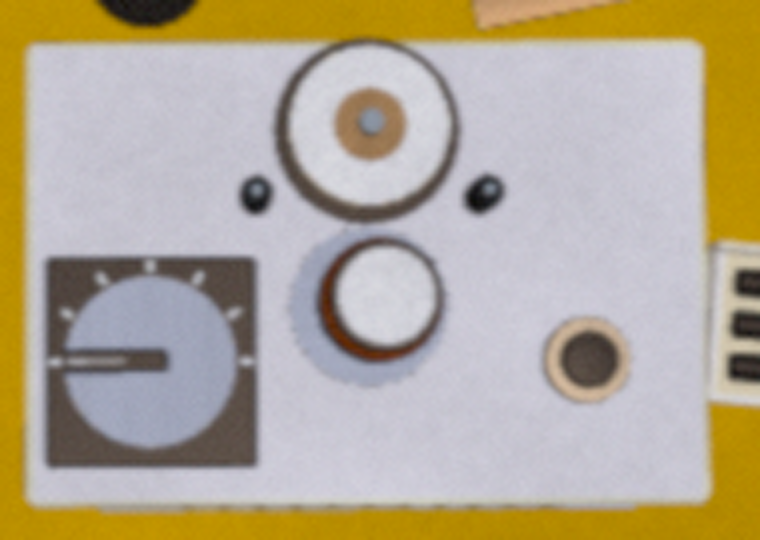

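View pics/td.png

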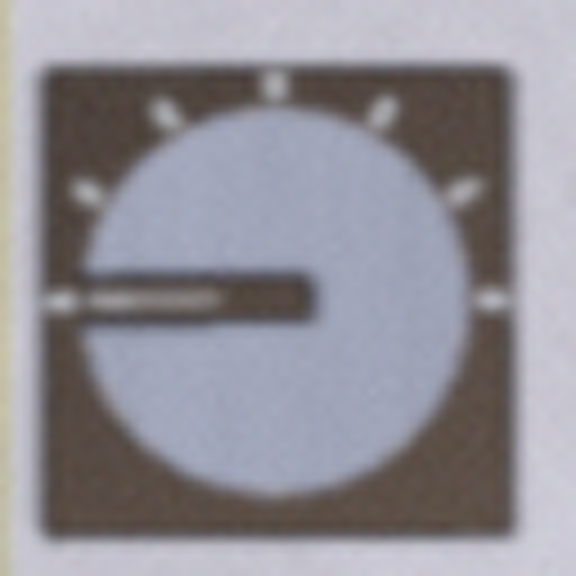

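View pics/sd.png

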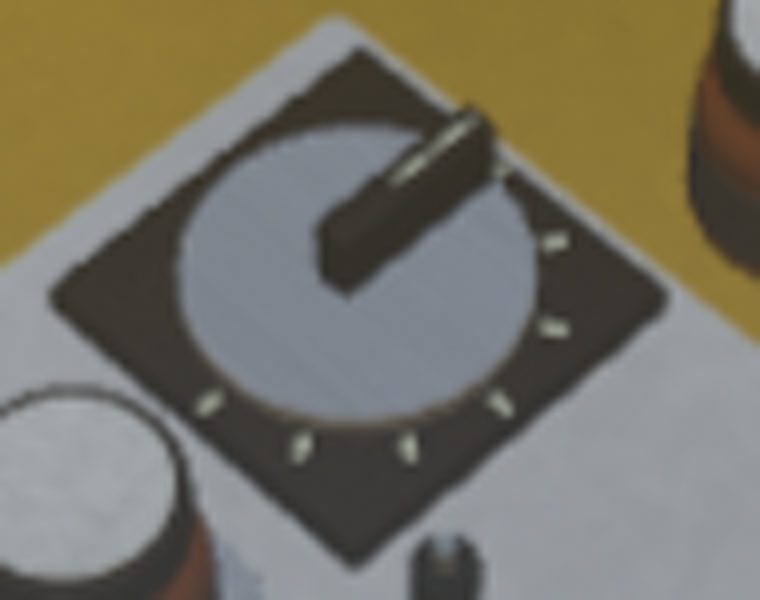

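```bash
cat >> h.py <<'E'
from scipy.spatial.transform import Rotation as R
def rotv(zdir):  # tool y down, tool z along horizontal zdir
    z=np.array([zdir[0],zdir[1],0.]);z/=np.linalg.norm(z);y=np.array([0,0,-1.]);x=np.cross(y,z)
    return R.from_matrix(np.c_[x,y,z]).as_rotvec()
E
python3 - <<'E'
from h import *
c=load('top0');s=load('scene0')
T=[pix2w(c,262+u/9,232+v/9,52) for u,v in[(62,300),(87,193),(167,115),(274,88),(382,114),(465,192),(490,299)]]
T=np.array(T);print(T.round(1)); A=np.c_[2*T[:,:2],np.ones(7)];x=np.linalg.lstsq(A,(T[:,:2]**2).sum(1),rcond=None)[0];print('fit',x[:2],np.sqrt(x[2]+x[:2]@x[:2]))
print('mid',(T[0]+T[6])/2)
print('scene ticks',[pix2w(s,280+u/8,170+v/8,52)[:2].round(1) for u,v in[(555,241),(555,328),(500,403),(408,447),(302,447),(208,404)]])
print('tip top', pix2w(c,262+90/9,232+300/9,84),pix2w(s,280+475/8,170+108/8,84))
print('btn',pix2w(c,402.5,264.5,62))
for z in (26,78): print('jarL',pix2w(c,231,247,z))
s0=env.sense();print(R.from_rotvec(s0['tcp_rot']).as_matrix().round(3).tolist())
E
python3 - <<'E'
from h import *
env.command_gripper(0)
s=env.sense();print(s['time'],s['opening'],env.tip_reach)
snap('wrist','w0'); 
E
```

```text
[[529.2 162.4  52. ]
 [555.3 156.7  52. ]
 [574.5 137.5  52. ]
 [581.3 111.6  52. ]
 [575.2  85.2  52. ]
 [556.4  64.8  52. ]
 [530.4  58.5  52. ]]
fit [529.63097361 110.50822201] 52.25995940416928
mid [529.806154   110.47742166  52.        ]
scene ticks [array([554.9, 158.5]), array([574.5, 138.9]), array([581.2, 112.3]), array([574.5,  86. ]), array([555.8,  66.7]), array([529.5,  58.4])]
tip top [528.60342928 153.10227692  84.        ] [526.45205097 156.48411453  84.        ]
btn [ 533.38106593 -128.40599944   62.        ]
jarL [570.05629497 249.93119749  26.        ]
jarL [567.08852104 241.5516907   78.        ]
[[-0.972, 0.0, 0.237], [-0.237, 0.001, -0.972], [-0.0, -1.0, -0.001]]
0.9667 0.20489828692487447 173.4
```

View pics/w0.png

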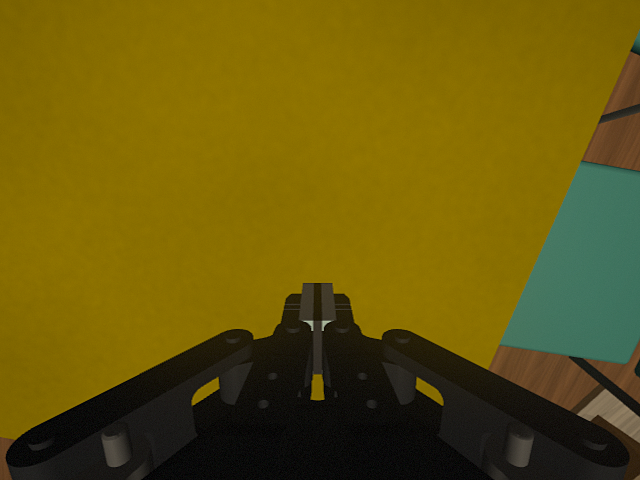

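```bash
cat >> h.py <<'E'
C=np.array([529.7,110.7]); YAW=0.014
def pose(th,off,tipz,r=33):
    t=th-YAW; d=np.array([np.sin(t),np.cos(t)]); n=np.array([-np.cos(t),np.sin(t)])
    p=C+r*d+off*n
    return np.r_[p,tipz+env.tip_reach], rotv(-d)
E
python3 - <<'E'
from h import *
for th in np.linspace(0,1.5,6):
    q=env.solve_ik(*pose(th,17,68)); print(None if q is None else np.round(q,2))
p,r=pose(0,32,200); print(p,env.solve_ik(p,r))
q=env.solve_ik([533.4,-128.4,62+173.4],rotv([0,-1]));print(q)
E
```

```text
[ 0.03 -0.07 -0.37  1.26  0.   -3.13]
[ 0.03 -0.03 -0.34  1.26  0.   -2.82]
[ 0.03  0.   -0.31  1.26  0.   -2.52]
[ 0.03  0.03 -0.28  1.26  0.   -2.23]
[ 0.02  0.05 -0.25  1.26  0.   -1.94]
[ 0.    0.07 -0.24  1.26 -0.   -1.65]
[497.24115104 143.24878069 373.4       ] [ 0.02734472 -0.15264608 -0.21244396  1.51099844  0.         -3.12824793]
[-0.47470147 -0.01147971 -0.33037     1.25190604  0.          2.66689118]
```

```bash
sed -i 's/rotv(-d)/rotv(d)/' h.py
python3 - <<'E'
from h import *
for th in np.linspace(0,1.5,4):
    q=env.solve_ik(*pose(th,17,68)); print(None if q is None else np.round(q,2))
p,r=pose(0,32,220)
env.goto(p,r)
env.move_straight(pose(0,32,110)[0])
s=env.sense();print(s['time'],s['position'],s['wrist_force'])
snap('scene','s1');snap('wrist','w1'); crop('s1',230,90,200,150,4,'s1c')
E
```

```text
[ 0.03 -0.07 -0.37  1.26  0.    0.01]
[ 0.03 -0.01 -0.32  1.26 -0.    0.52]
[ 0.02  0.04 -0.27  1.26  0.    1.01]
[ 0.    0.07 -0.24  1.26  0.    1.49]
4.7417 [497.5828786  143.20847649 284.37429618] [-0.10763137 -0.11888029 -1.05539334]
```

View pics/s1c.png

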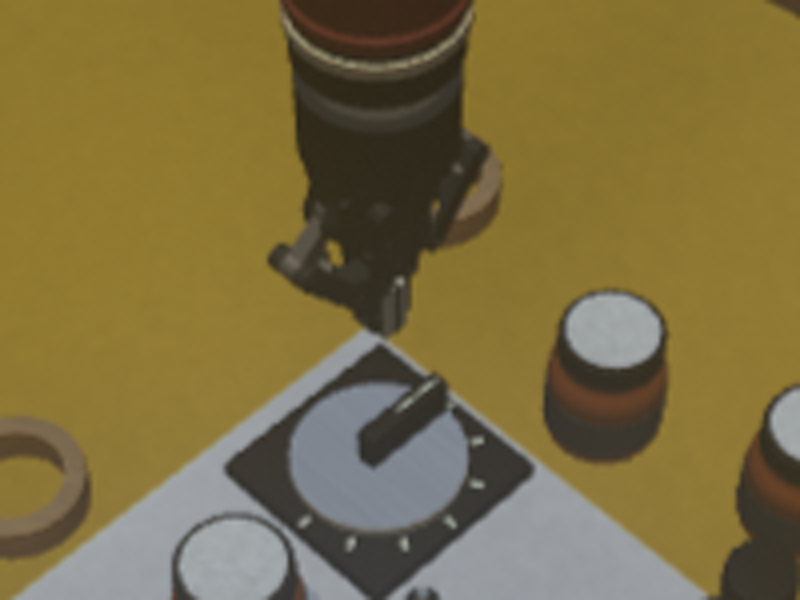

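View pics/w1.png

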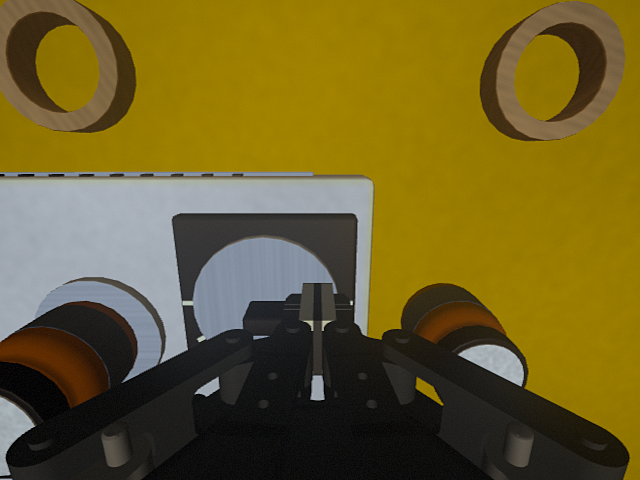

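```bash

python3 - <<'E'
from h import *
s=load('s1'); 
for z in(104,111,118):print(w2pix(s,[497.5,143.2,z]))
env.move_straight(pose(0,32,68)[0],speed=60)
f0=np.array(env.sense()['wrist_force']);print(env.sense()['position'],f0)
for off in (28,25,22,19):
    env.move_straight(pose(0,off,68)[0],speed=40);st=env.sense();print(off,np.round(st['wrist_force']-f0,2),st['position'].round(1) if hasattr(st['position'],'round') else st['position'])
    if np.linalg.norm(st['wrist_force']-f0)>6: break
snap('scene','s2'); crop('s2',270,120,120,110,5,'s2c');print(st['time'])
E
```

```text
[324.93333071 172.97458404]
[324.89344343 170.79014672]
[324.85309497 168.58045263]
[497.36769107 143.25527052 241.67352336] [-0.21999751  1.05457443 -0.61502477]
28 [ 0.47 -0.7   1.26] [501.6 143.3 241.8]
25 [ 0.79 -0.46  1.07] [504.4 143.3 241.4]
22 [ 0.9  -0.57  1.36] [507.4 143.4 241.4]
19 [-0.15 -0.07  1.38] [510.4 143.4 241.4]
6.6917
```

View pics/s2c.png

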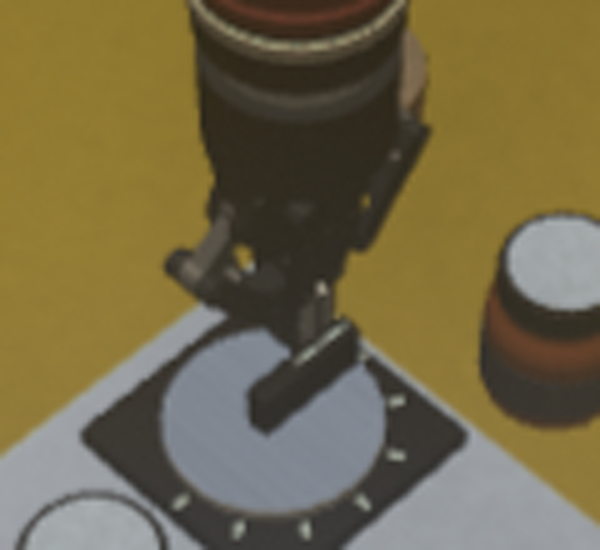

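```bash

python3 - <<'E'
from h import *
for th in np.arange(0.1,1.41,0.13):
    p,r=pose(th,17,68); env.move_straight(p,r,speed=40)
    st=env.sense();print(round(th,2),np.round(st['wrist_force'],1))
st=env.sense();print(st['time'],st['position'])
snap('scene','s3'); crop('s3',270,120,120,110,5,'s3c');snap('top','t3')
E
```

```text
0.1 [-3.1  0.2  2.2]
0.23 [-1.   0.1 -0.8]
0.36 [-0.1 -0.1 -0.4]
0.49 [-0.5 -0.5  0.1]
0.62 [-2.3 -0.   1.6]
0.75 [-0.1 -0.2 -0.9]
0.88 [-0.8 -0.1  0.2]
1.01 [ 0.  -1.4  0.2]
1.14 [-1.3  0.9  1.5]
1.27 [-0.4  1.4  0.4]
1.4 [-0.2  0.3 -0. ]
9.8667 [558.9434204  133.50417863 241.45031018]
```

View pics/s3c.png

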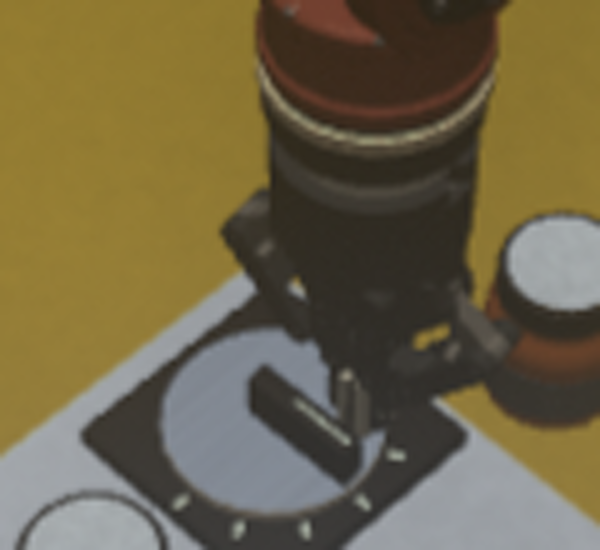

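The pointer, with its end at crop (350,470), now aims at the fourth tick at (362,500). I'll back off and check from above.

```bash

python3 - <<'E'
from h import *
env.move_straight(pose(1.4,30,68)[0],speed=60)
env.move_straight(pose(1.4,30,200)[0],speed=200)
p=np.array([533.4,-128.4,0]); r=rotv([1,0])
env.goto(np.r_[p[:2],160+173.4],r)
env.move_straight(np.r_[p[:2],85+173.4],speed=150)
st=env.sense();print(st['time'],st['position'],st['wrist_force'],st['joint_positions'])
snap('top','t4');crop('t4',255,175,190,135,4,'t4c');snap('scene','s4');crop('s4',180,160,200,150,4,'s4c')
E
```

```text
12.8667 [ 533.74001734 -128.01023226  259.19864158] [ 0.00405037 -0.04830281  1.20120485] [-4.73773274e-01 -2.67923252e-02 -3.01401237e-01  1.29544073e+00
  5.45101465e-05  1.09619795e+00]
```

View pics/t4c.png

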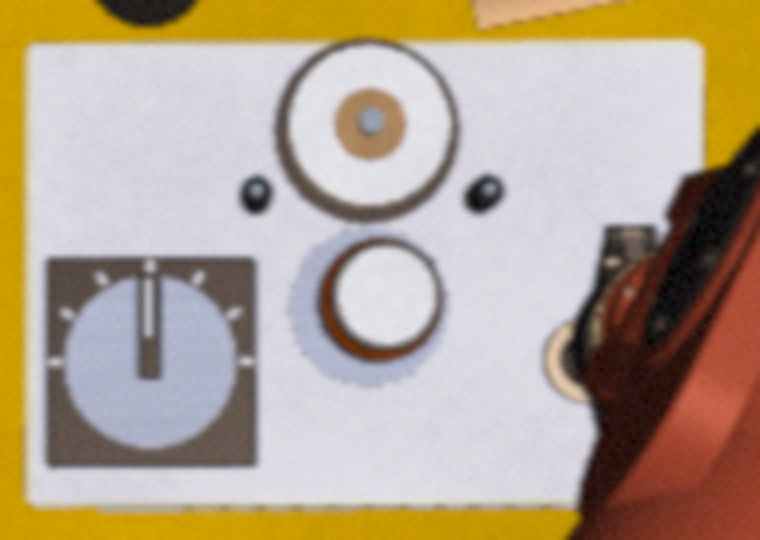

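View pics/s4c.png

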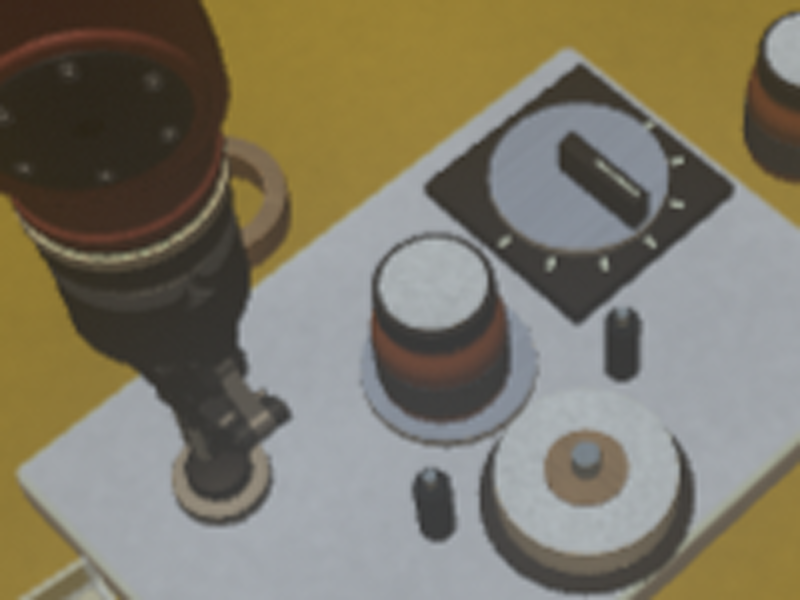

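Seen from above, the pointer (line at (150,265–335)) points at the fourth tick (150,266). The jar on the plate hasn't moved, and the finger is over the button. Next is the press, lowering step by step while watching the force.

```bash

python3 - <<'E'
from h import *
p=np.array([533.4,-128.4])
env.move_straight(np.r_[p,68+173.4],speed=80);env.dwell(.3)
f0=env.sense()['wrist_force'][2]
for z in np.arange(64,51.9,-1):
    env.move_straight(np.r_[p,z+173.4],speed=30);env.dwell(.15);st=env.sense();f=st['wrist_force'][2]-f0
    print(z,round(st['position'][2]-173.4,2),round(f,2))
    if f>12: break
env.dwell(.2)
snap('scene','s5');crop('s5',180,220,110,80,7,'s5c');print(st['time'])
E
```

```text
64.0 64.03 0.23
63.0 62.99 0.4
62.0 62.12 0.88
61.0 61.11 2.16
60.0 60.11 1.83
59.0 59.06 3.04
58.0 58.09 3.84
57.0 57.09 4.26
56.0 56.09 5.71
55.0 55.95 11.74
54.0 55.8 19.5
18.0583
```

View pics/s5c.png

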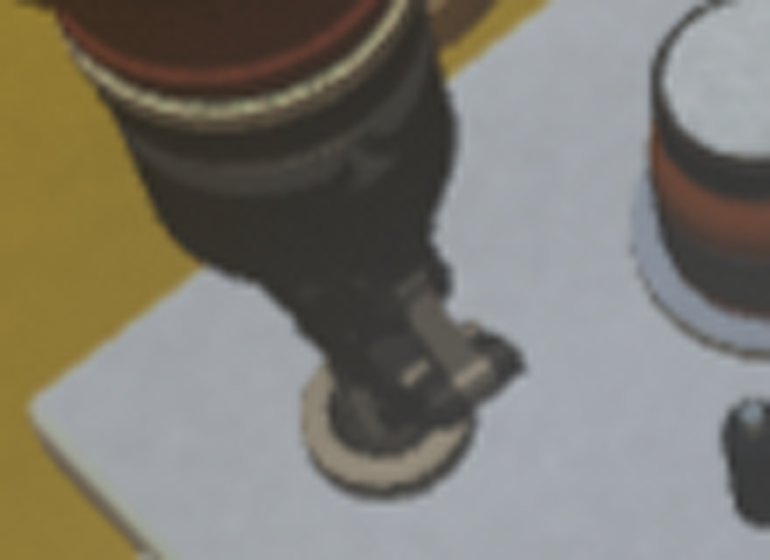

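The button is at its stop: contact came at 62 mm, the spring reached about 5 N, and it went solid at 56 mm. Now I'll retract.

```bash

python3 - <<'E'
from h import *
p=np.array([533.4,-128.4])
env.move_straight(np.r_[p,70+173.4],speed=60)
env.move_straight(np.r_[p,230+173.4],speed=200)
env.movej([-1.2,0.104,0.097,1.564,0,1.353])
env.dwell(.3)
st=env.sense();print(st['time'],st['wrist_force'])
snap('top','t6');snap('scene','s6');crop('t6',255,175,190,135,4,'t6c');crop('s6',180,160,200,150,4,'s6c')
a=cv2.imread('pics/top0.png');b=cv2.imread('pics/t6.png');d=cv2.absdiff(cv2.blur(a,(3,3)),cv2.blur(b,(3,3))).max(2)
cv2.imwrite('pics/d6.png',np.hstack([b])); m=(d>50).astype(np.uint8);print([x.tolist() for x in cv2.connectedComponentsWithStats(m)[2] if x[4]>8])
E
```

```text
21.5333 [-0.21010329  0.22918949  1.14974619]
[[0, 0, 640, 480, 290836], [289, 244, 7, 19, 97], [271, 262, 19, 7, 113], [616, 367, 24, 44, 822], [317, 377, 157, 103, 8940], [236, 383, 91, 97, 5758], [355, 456, 4, 5, 11], [586, 464, 54, 16, 530], [330, 473, 14, 7, 68]]
```

View pics/t6.png

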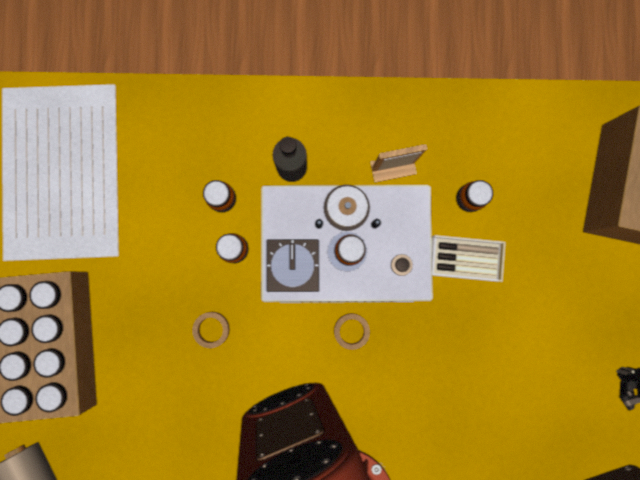

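View pics/s6c.png

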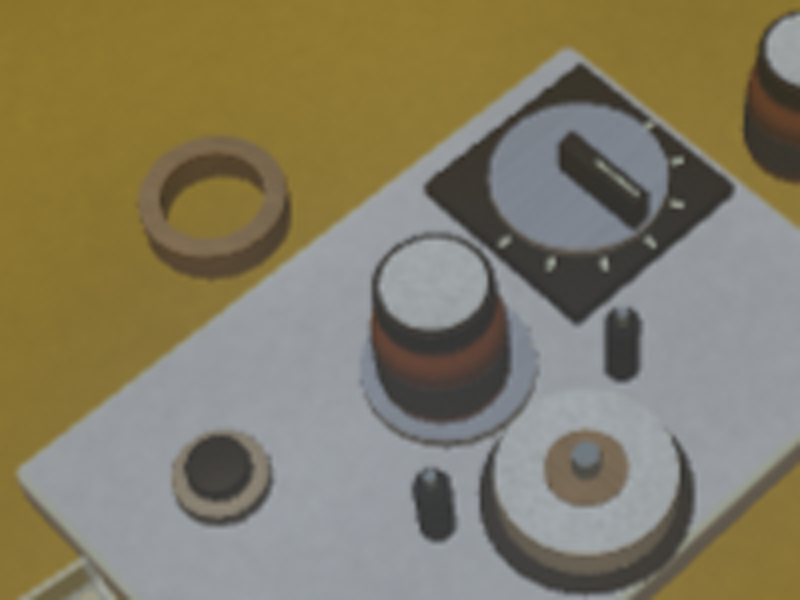

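The dial pointer at (292,255) points at tick 4. The button at (402,265) is back out, and besides the arm only the pointer has changed in the picture.

```bash
python3 -c "
from plant import env
env.close_job(); print(env.sense()['time'])"
```

```text
the job is handed in; nothing more can be done
the job is handed in; nothing more can be done
```

The dial is three clicks on, the start button has been pressed and released, and the job is handed in. The arm finished at about 21.5 s of the 53 s allowed; the hand-in gave no verdict.

- **Dial:** I pushed the pointer's wing clockwise with the closed fingertips, from the first tick to the fourth. Pictures from above and from the scene camera showed it resting at the fourth tick, both before the press and at the end.
- **Start button:** I pressed it straight down to its stop. Contact came at 62 mm and the stop at 56 mm, with about 5.7 N just before the stop and up to 19.5 N against it. I then backed off, and the last scene picture shows it standing out again. I judged that by eye and did not measure it.
- **Everything else:** comparing the first and last top views, the only changes besides the arm were at the pointer. The gripper ended clear of everything.

No check failed or disagreed.

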